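# Lock a fresh sharps pot into its bayonet bench base

## Task

The full sharps pot (white plug in its lid) has just been taken off the bench base. Take the fresh one with the open drop hole, lower its three lugs into the slots of the base's ring, push it down against the spring and twist it clockwise until it locks, so that the base holds it down when you let go. Feel your way in and do not force it, and leave the full pot and the things round about standing where they are.

Things in the scene. Friction and masses are not known exactly. Their poses are not given: they have to be found in the camera images.
- pot_new: Fresh sharps pot: round, yellow, 110 mm high, 0.10 to 0.21 kg, red lid with an open round drop hole. Origin: centre of its underside, z up. The lowest 24 mm are a 50 mm cylinder (47 mm at the very foot), higher up it is 54 mm wide. Three lugs stand out at 0, 120 and 240 degrees from its x axis (counter-clockwise from above).
- pot_lugs (a point): On the fresh pot's axis at the middle height of its lugs, 10 mm above its underside; axes as the pot's. Lugs: 8 to 12 mm above the underside, out to 29.5 mm radius, 11 mm (22 degrees) wide, lower edges bevelled 0.6 mm.
- pot_lid (a point): On the fresh pot's axis in the middle of the red lid, 96.5 mm above its underside. The lid is a round knurled skirt 56 mm across, from 83 to 110 mm above the underside, to be gripped at any yaw. White ticks on it stand over the three lugs.
- pot_full: Full sharps pot: the same, but 0.28 kg and with a white plug closing the hole in its lid (117 mm high with the plug's tab). It stays where it stands. Origin: centre of its underside.
- base: Bench base, fixed to the table: grey foot 124 mm across, 8 mm high; on it a dark bayonet ring 80 mm across, with a small clamp ear to 49 mm radius. Origin: centre of the underside, z up. The ring is clamped at an UNMEASURED angle within 0.6 rad either way: its slots lie at 0, 120, 240 degrees from the base's x axis plus that angle (white bars on the ring show them).
- base_mouth (a point): Centre of the ring's mouth, 32 mm above the base's origin. Bore 53 mm, bevelled; three slots 28 degrees wide cut through its lip. Pot lugs resting on the ring's top: pot underside 24 mm above the base's origin; in the slots it drops to 15 mm, onto the spring seat. In the slots the pot can turn only 3 degrees to and fro until it is pressed down.
- base_lock (a point): Where the centre of the pot's underside is when locked, 13 mm above the base's origin. Pressed 4 to 6 mm below first seat contact the lugs pass under the lip; clockwise from above, 52 degrees (0.91 rad) from the slot's middle, is the middle of a notch, with a solid stop 4 degrees further. On release the spring lifts the lugs 2 mm into the notches. Over 50 N on the base breaks lugs.
- seat (a joint): How far the base's spring seat (a 44 mm metal disc inside the ring) is pressed down, m: 0 free, about 0.002 with a pot locked, 0.006 at its hard stop. Its spring pushes up with 4 N at 0, rising by 1.2 N per mm.
- thermometer: White hand-held thermometer lying on the table, 95 x 118 x 35 mm, a bystander. Origin: centre of its underside.
- stamp: Stamp with a brown handle standing on the table, 23 x 48 x 69 mm, a bystander. Origin: centre of its underside.
- plaster_roll: Roll of skin-coloured plaster tape, 65 mm across, 26 mm high, a bystander. Origin: centre of its underside.
- measuring_cup: Small clear plastic measuring cup standing on the table, 39 mm across, 38 mm high, a bystander. Origin: centre of its underside.

How it is judged (in metres and radians):
On the way, in this order (a step that is already met when the one before it is completed fails the run):
1. the fresh pot is lifted off the table (height (world z) of pot_new above 0.045 m), for 0.1 s.
2. the pot's lugs are down in the slots of the base's ring (z of pot_new in the frame of base below 0.018 m and horizontal distance between pot_new and base below 0.004 m), for 0.1 s.
At the end, for the whole second after the job is handed in: The fresh pot is released, at rest and locked in the base: upright within 0.06 rad, centred within 4 mm, holding the spring seat down by 1.2 to 2.9 mm, its underside 11.5 to 14.2 mm above the base's origin. The full pot is within 30 mm of where it stood (value of joint seat between 0.0012 and 0.0029 m and z of pot_new in the frame of base between 0.0115 and 0.0142 m and horizontal distance between pot_new and base below 0.004 m and angle between pot_new's own z axis and vertical below 0.06 rad and linear speed of pot_new below 0.02 m/s and distance of pot_full from where it was at the start of the episode below 0.03 m); the robot touches nothing.
It fails at once if the pot is forced: more than 50 N between the fresh pot and the base (contact force between pot_new and base above 50 N).
It fails at once if the full pot is moved by more than 30 mm or tipped (distance of pot_full from where it was at the start of the episode above 0.03 m or angle between pot_full's own z axis and vertical above 0.3 rad).
It fails at once if the thermometer, the stamp, the plaster roll or the measuring cup is moved by more than 30 mm (distance of any of thermometer, stamp, plaster_roll, measuring_cup from where it was at the start of the episode above 0.03 m).
It also fails if it takes over 72 s, if anything falls off the work surface, if the arm or the gripper's body presses on something with over 40 N, if the wrist force passes 120 N, or if a joint passes its speed limit or range.

## Robot

A 6-joint arm with a two-finger parallel gripper is mounted at the origin on a cart in front of the work surface, level with it; the furniture and walls round the work are solid. World frame = base frame: x ahead of the robot, y to its left, z up, the work surface at z = 0. Lengths are in mm, angles in rad, forces in N, time in s.
With the tool pointing down it reaches from about 400 to 925 mm from the base axis. Payload 12.5 kg.
Tool frame: the origin (TCP) lies on the centre line of the jaws, within the pads' length; the fingertips stand ahead of it and the grasp point (between the pads) lies 5 mm behind it (manip.tips_ahead is the z of the fingertips in the tool frame, in mm); z points along the fingers, y is the direction in which the jaws open and shut (so a half turn about z gives the same grasp; the last joint's range is limited). The gripper opens to 95 mm and grips with 3 to 60 N. Pads are 20 mm wide; open, the fingers measure 119 mm over their backs; the gripper's body (75 mm by 180 mm) begins 59 mm behind the grasp point.
Start: joints at [1.175, 0.491, 1.559, -0, 1.092, -0.106], TCP at [178.584, 598.964, 190.061] pointing down, gripper open.
Joint ranges: [-3.1, 3.1], [-0.84, 2.19], [0.05, 2.79], [-1.13, 4.28], [0.06, 2.93], [-2.69, 2.69]. Speed limits (rad/s): [2.22, 2.22, 2.79, 3.14, 3.14, 3.14].

## Interface

Orientations are given as [roll, pitch, yaw] about the fixed x, y, z axes, in that order (R = Rz(yaw) Ry(pitch) Rx(roll)).
In Python, from rig import manip gives the robot as it stands.
- The arm moves only by the shell command python3 -m creep 'ROWS' [OPENING] [FORCE]. ROWS is text: rows parted by semicolons, each of 4 numbers parted by spaces: the shift along the tool's x, y, z in mm, then the turn about the tool's z in degrees. In form: x y z roll; .... A call has 1 to 20 rows; each row is the pose to reach, as a shift and turn from the pose commanded when the call began, along the tool's axes at that moment; what a row does not reach only later rows make up. A row lasts 1/12 s, in which the tool goes at most 41.7 mm and 7.16 degrees, less where a joint would pass 70% of its speed; a pose out of reach is approached as far as the arm can. A call with a gripper value outside its range is refused whole. OPENING is the gripper's target within -1 to 1 (fully open at 1, half-way at 0, shut at -1), set as the call begins (- or left out, the last holds). The fingers move at their own pace and stop on an object; FORCE is the grip in N (left out, the last holds). Time passes only in rows, so rows that repeat a pose let the fingers close. It gives the time, the measured TCP pose, the force and the opening at its end, in the units of the state.
- manip.state(): the state, without advancing time (a new reading comes with each control period).
- manip.get_image(name): name is "scene" or "top"; returns a dict with "pixels" (480x640x3 uint8, blue, green, red), "camera_matrix" (3x3 intrinsics, pixels), "distortion" ([k1, k2, p1, p2, k3] as OpenCV has them; the pictures are not rectified), "eye" and "attitude" of the camera in the world. Camera axes: x right, y down, z forward; pixel columns grow to the right and rows downward; lengths in mm; the calibration is good to about 2 mm. A picture is of the moment at which its call begins. There is no depth.
- manip.close_job(): hands the job in, once; it reports no verdict.
The state is a dict: "clock": time; "qpos": joint angles; "qd": joint speeds; "effort": joint torques, N m; "position": TCP position; "orientation": TCP orientation; "force": force on the tool from outside, world axes, zero at the start; "moment": the same for the moment, N m; "gripper_width": opening from 0.0 (shut) to 1.0 (fully open).
Only numpy, scipy, OpenCV 4.12 (cv2) and the standard library are available. Lean on these libraries where they do the work, as an engineer would, in place of code of your own. Each camera call takes 0.05 s, during which the arm holds its last target. There are 200 camera calls.

## Working session

There is one attempt and no reset: what is moved stays moved. The work goes in short steps, Python scripts to look and compute and a shell command to move; the robot and the scene stay as the last step left them, time stands still between calls to the robot, and variables do not carry over. Pictures are saved under pics/ and viewed, about 8 in all and at most 12, crops included, and the job is handed in when it is done.

```bash
mkdir -p pics; ls
python3 - <<'E'
from rig import manip
import cv2
s=manip.state();print(s, manip.tips_ahead)
for n in("scene","top"):
    d=manip.get_image(n);cv2.imwrite(f"pics/{n}0.png",d["pixels"]);print(n,d["camera_matrix"],d["distortion"],d["eye"],d["attitude"])
E
```

```text
pics
{'clock': 0.0, 'qpos': array([ 1.17541809e+00,  4.91569613e-01,  1.55946601e+00,  1.77601063e-05,
        1.09170479e+00, -1.05581215e-01]), 'qd': array([ 0.00054337,  0.00134794, -0.00097109, -0.00059289, -0.00071818,
       -0.0004448 ]), 'effort': array([ 2.63574839e-03, -6.12655163e+01, -2.58179337e+01,  6.93340902e-02,
        4.82599635e-02, -9.61298156e-05]), 'position': array([178.45221352, 598.68911742, 189.4498207 ]), 'orientation': array([-3.14045295e+00, -1.36619906e-04,  2.85178736e+00]), 'force': array([-0.92619995, -0.13615119, -0.01600411]), 'moment': array([ 0.01442868, -0.00279994,  0.02451053]), 'gripper_width': 0.9962989824823911} 14.0
scene [[492.0006008    0.         311.79902561]
 [  0.         492.0006008  240.11753485]
 [  0.           0.           1.        ]] [-0.05566296  0.          0.          0.          0.        ] [ -37.98595962 -456.09781977  712.05389901] [-2.24971031  0.00715269 -0.94390042]
top [[566.32788186   0.         321.92252554]
 [  0.         566.32788186 231.19766793]
 [  0.           0.           1.        ]] [-0.12122782  0.          0.          0.          0.        ] [ 497.49833975   -3.98942268 1282.40331025] [-3.06698656  0.01094976 -1.54208355]
```

View pics/scene0.png

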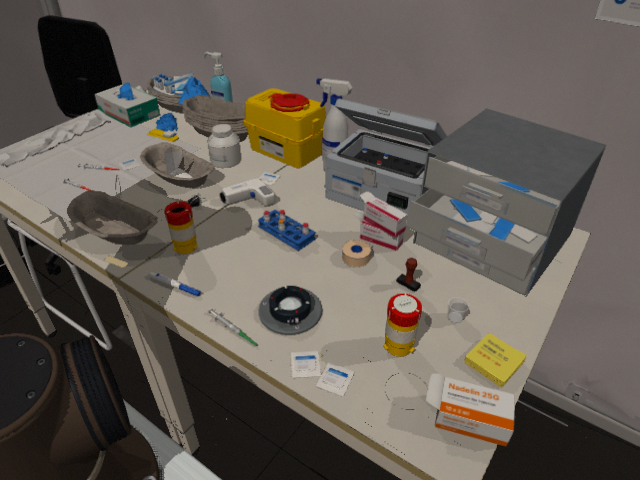

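View pics/top0.png

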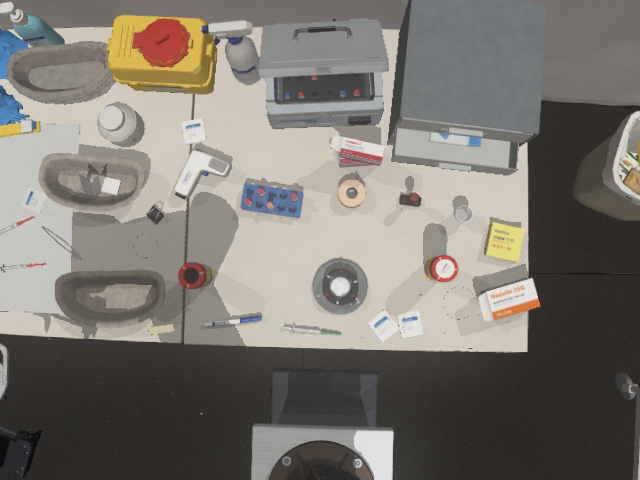

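The scene picture shows the fresh pot (dark hole) at scene (181,227) and top (193,275). The full pot (white plug) is at top (444,268) and the base at top (341,286). Next I measure the pot, the base, the ticks and the bars.

```bash
cat > h.py <<'E'
import cv2,numpy as np
from scipy.spatial.transform import Rotation as R
from rig import manip
def cast(d,uv,z):
    uv=np.asarray(uv,float).reshape(-1,1,2)
    n=cv2.undistortPoints(uv,d["camera_matrix"],np.array(d["distortion"]))[:,0]
    r=np.c_[n,np.ones(len(n))]@R.from_euler('xyz',d["attitude"]).as_matrix().T
    e=np.array(d["eye"]); return e+r*((z-e[2])/r[:,2])[:,None]
def proj(d,P):
    M=R.from_euler('xyz',d["attitude"]).as_matrix().T
    return cv2.projectPoints(np.asarray(P,float).reshape(-1,3),cv2.Rodrigues(M)[0],-M@np.array(d["eye"]),d["camera_matrix"],np.array(d["distortion"]))[0][:,0]
def blob(m,roi):
    x0,y0,x1,y1=roi;k=np.zeros_like(m);k[y0:y1,x0:x1]=m[y0:y1,x0:x1]
    c=cv2.findContours(k,0,2)[0];return max(c,key=cv2.contourArea)
E
python3 - <<'E'
from h import *
T=manip.get_image("top");S=manip.get_image("scene")
def red(p):
    h=cv2.cvtColor(p,40);return (((h[...,0]<8)|(h[...,0]>172))&(h[...,1]>120)&(h[...,2]>50)).astype('u1')*255
for nm,d,roi in(("new top",T,(170,250,220,300)),("new sc",S,(155,190,205,250)),):
    c=cv2.convexHull(blob(red(d["pixels"]),roi));e=cv2.fitEllipse(c);print(nm,e,cv2.boundingRect(c),cast(d,e[0],110),cast(d,e[0],96.5))
# foot of base, top
g=T["pixels"];c=None
def big(d,x0,y0,w,h,k):return cv2.resize(d["pixels"][y0:y0+h,x0:x0+w],None,fx=k,fy=k,interpolation=cv2.INTER_CUBIC)
a=big(T,170,250,50,50,8);b=big(T,306,251,70,70,8)[:400] if 0 else cv2.resize(big(T,306,251,70,70,8),(400,400))
c1=cv2.resize(big(S,155,190,60,70,8),(343,400))[:, :400];c2=cv2.resize(big(S,250,275,80,65,8),(492,400))
top=np.hstack([a,b]);cv2.imwrite("pics/t1.png",top)
cv2.imwrite("pics/s1.png",cv2.resize(np.hstack([c1,c2]),(800,383)))
E
```

```text
new top ((191.17347717285156, 275.079833984375), (25.735767364501953, 26.320680618286133), 16.127580642700195) (179, 263, 26, 26) [[485.4381124 281.1831112 110.       ]] [[485.29924119 284.46681842  96.5       ]]
new sc ((178.05654907226562, 212.59918212890625), (23.755481719970703, 29.280563354492188), 81.63673400878906) (164, 201, 29, 24) [[475.11342215 269.47837773 110.        ]] [[486.61877352 285.74814807  96.5       ]]
```

View pics/t1.png

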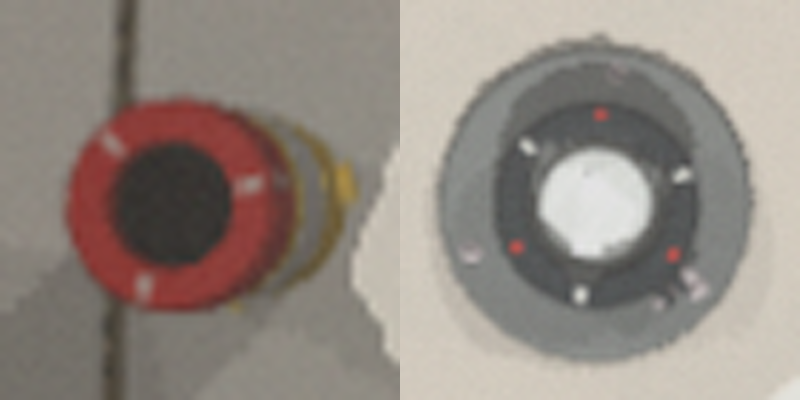

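View pics/s1.png

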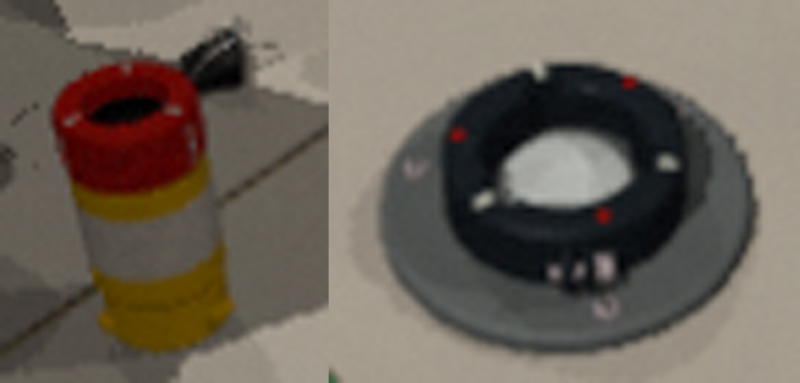

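The top crop shows pot ticks at crop (113,144), (248,184) and (144,287). The ring's white bars are at (528,147), (682,175) and (580,294), with red lock dots 52° clockwise of them. Now I work out subpixel positions from both views.

```bash
cat > meas.py <<'E'
from h import *
def cen(w,u0,v0,r):
    y0,x0=int(v0)-r,int(u0)-r
    w=w[y0:y0+2*r+2,x0:x0+2*r+2].astype(float);w=np.clip(w-np.median(w)-15,0,None)
    yy,xx=np.mgrid[:w.shape[0],:w.shape[1]];return x0+(w*xx).sum()/w.sum(),y0+(w*yy).sum()/w.sum()
def circ(P):
    A=np.c_[2*P[:,:2],np.ones(len(P))];s=np.linalg.lstsq(A,(P[:,:2]**2).sum(1),rcond=None)[0]
    return s[:2],np.sqrt(s[2]+s[0]**2+s[1]**2)
def ang(P,c):return np.degrees(np.arctan2(P[:,1]-c[1],P[:,0]-c[0]))
E
cat > m1.py <<'E'
from meas import *
T=manip.get_image("top");S=manip.get_image("scene")
def up(L,k,o):return [((x+.5)/k-.5+o[0],(y+.5)/k-.5+o[1]) for x,y in L]
def run(name,d,w,b,r):
    p=d["pixels"].astype(int);mn=p.min(2).clip(0,255);rd=(p[...,2]-p[...,1]).clip(0,255)
    W=[cen(mn,*q,2) for q in w];Rr=[cen(rd,*q,2) for q in b]
    P=cast(d,W+Rr,r);c,rad=circ(P);a=ang(P,c);print(name,"c",c.round(1),"rad",rad.round(1),a.round(1),"bars mod120",(a[:3]%120).round(1),((a[3:]+52)%120).round(1))
k=400/70
run("base top",T,up([(128,147),(282,175),(180,294)],k,(306,251)),up([(200,114),(273,254),(116,246)],k,(306,251)),32)
kx=492/80*800/835;f=800/835
def us(L):return [(x/f-343,y/f) for x,y in L]
q=lambda L:[((x+.5)*80/492-.5+250,(y+.5)*65/400-.5+275) for x,y in us(L)]
run("base sc",S,q([(540,70),(667,162),(482,200)]),q([(628,82),(603,214),(458,134)]),32)
for z in(110,): 
    run("pot ticks top",T,up([(113,144),(248,184),(144,287)],8,(170,250)),[(0,0)]*0 or up([(113,144)],8,(170,250)),z)
# hole and foot
def dark(d,roi):
    m=(d["pixels"].max(2)<75).astype('u1')*255;c=blob(m,roi);e=cv2.fitEllipse(c);return e
e=dark(T,(183,266,202,286));print("hole top",e,cast(T,e[0],110),cast(T,e[0],105))
h=cv2.cvtColor(T["pixels"],40);g=((h[...,1]<45)&(h[...,2]<150)).astype('u1')*255
c=blob(g,(306,251,376,321));e=cv2.fitEllipse(cv2.convexHull(c));print("foot",e,cast(T,e[0],8))
w=(T["pixels"].min(2)>170).astype('u1')*255
c=blob(w,(325,272,357,304));e=cv2.fitEllipse(c);print("seat",e,cast(T,e[0],16))
print(proj(T,[[0,0,0]]) is not None, manip.state()["clock"])
E
python3 m1.py
```

```text
base top c [469.7 -31. ] rad 35.0 [  51.3  -68.8  170.9   -0.7 -121.3  118.7] bars mod120 [51.3 51.2 50.9] [51.3 50.7 50.7]
base sc c [472.6 -26.6] rad 35.8 [  50.4  -71.4  173.8   -3.2 -121.4  122.2] bars mod120 [50.4 48.6 53.8] [48.8 50.6 54.2]
pot ticks top c [485.3 283.1] rad 22.7 [ 44.5 -74.7 166.7  42.6] bars mod120 [44.5 45.3 46.7] [94.6]
hole top ((191.16839599609375, 275.0943908691406), (13.795615196228027, 14.423932075500488), 161.84181213378906) [[485.40748158 281.19260696 110.        ]] [[485.35591717 282.40883531 105.        ]]
foot ((339.69598388671875, 285.547607421875), (54.4098014831543, 56.07966613769531), 179.1508331298828) [[471.25488042 -30.66043441   8.        ]]
seat ((339.5450134277344, 285.9091796875), (17.130048751831055, 18.91826820373535), 62.80177688598633) [[470.60637586 -30.17851868  16.        ]]
True 0.3
```

```bash
cat > go.py <<'E'
import sys
from h import *
s=manip.state();M=R.from_euler('xyz',s["orientation"]).as_matrix()
t=np.array([float(a) for a in sys.argv[1:4]])
print((M.T@(t-s["position"])).round(1),"yaw",np.degrees(s["orientation"][2]).round(2))
E
python3 go.py 485.4 282 190
```

```text
[-3.846e+02 -2.160e+02 -1.000e-01] yaw 163.4
```

```bash
python3 -m creep '-35 -20 0 0;-70 -39 0 0;-105 -59 0 0;-140 -79 0 0;-175 -98 0 0;-210 -118 0 0;-245 -138 0 0;-280 -157 0 0;-315 -177 0 0;-350 -197 0 0;-375 -211 0 0;-384.6 -216 0 0;-384.6 -216 0 0;-384.6 -216 0 0' 1 40; python3 go.py 485.4 282 93
python3 - <<'E'
from h import *
s=manip.state();print(s["qpos"])
T=manip.get_image("top");cv2.imwrite("pics/t2.png",cv2.resize(T["pixels"][215:335,110:290],None,fx=4,fy=4,interpolation=2))
E
```

```text
clock: 1.47
position: [485.1, 282.2, 189.9]
orientation: [-3.142, -0.001, 2.851]
force: [0.3, 1.3, -0.5]
gripper_width: 1.002
[-0.4 -0.1 96.9] yaw 163.34
[ 4.08992747e-01  4.00696350e-01  1.71737351e+00  3.71676364e-04
  1.02395737e+00 -8.71195934e-01]
```

View pics/t2.png

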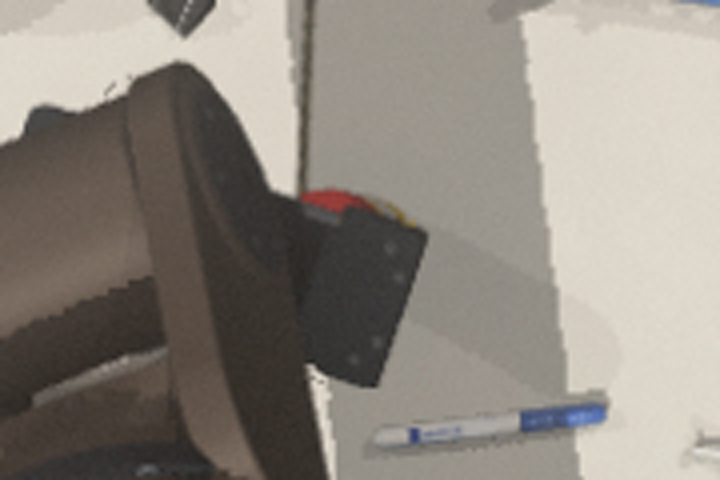

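The gripper is centred over the pot, with the red rim visible at crop (335,200), and nothing stands around the fingers. I descend and grip.

```bash
python3 -m creep '0 0 30 0;0 0 60 0;0 0 80 0;0 0 90 0;0 0 97 0;0 0 97 0;0 0 97 0' && python3 -m creep '0 0 0 0;0 0 0 0;0 0 0 0;0 0 0 0;0 0 0 0;0 0 0 0;0 0 0 0;0 0 0 0;0 0 0 0;0 0 0 0;0 0 0 0;0 0 0 0' -1 45
```

```text
clock: 2.1
position: [485.5, 282.7, 93.8]
orientation: [3.141, 0.001, 2.853]
force: [0.4, 0.4, -0.2]
gripper_width: 1.0
clock: 3.1
position: [485.4, 282.1, 93.0]
orientation: [3.142, -0.0, 2.852]
force: [0.4, 0.1, -0.1]
gripper_width: 0.215
```

Run:
```python
from h import *
print(manip.state()["gripper_width"])
S=manip.get_image("scene");cv2.imwrite("pics/s3.png",cv2.resize(S["pixels"][130:280,90:290],None,fx=4,fy=4,interpolation=2))
```

```text
0.21473552642136054
```

View pics/s3.png

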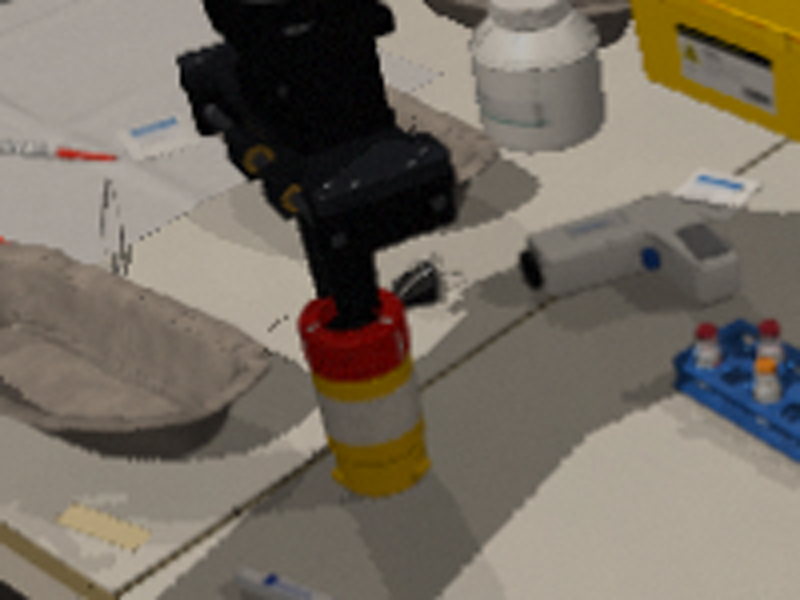

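The near finger seems to stand inside the drop hole, with the opening at about 20 mm, so this is not the intended grasp. Before moving, I check where the TCP projects.

Run:
```python
from h import *
s=manip.state();M=R.from_euler('xyz',s["orientation"]).as_matrix();p=s["position"]
S=manip.get_image("scene");T=manip.get_image("top")
print("pot axis z0,96,110 scene crop",((proj(S,[[485,282,0],[485,282,96],[485,282,110]])-[90,130])*4).round())
print("tcp, +-10y, +-90y at z-64",((proj(S,[p,p+M@[0,10,-40],p+M@[0,-10,-40],p+M@[0,90,-64],p+M@[0,-90,-64],p+M@[0,90,-130],p+M@[0,-90,-130]])-[90,130])*4).round())
t=p+[0,0,97]
print("top view at hover: tcp,+-90",((proj(T,[t,t+M@[0,90,-64],t+M@[0,-90,-64],t+M@[37,-90,-64],t+M@[-37,-90,-64],])-[110,215])*4).round())
cv2.imwrite("pics/t4.png",cv2.resize(T["pixels"][215:335,110:290],None,fx=4,fy=4,interpolation=2))
def red(p):
    h=cv2.cvtColor(p,40);return (((h[...,0]<8)|(h[...,0]>172))&(h[...,1]>120)&(h[...,2]>50)).astype('u1')*255
c=blob(red(S["pixels"]),(150,190,215,250));print(cv2.boundingRect(c))
```

```text
pot axis z0,96,110 scene crop [[385. 472.]
 [355. 335.]
 [350. 314.]]
tcp, +-10y, +-90y at z-64 [[356. 339.]
 [335. 269.]
 [351. 286.]
 [265. 169.]
 [414. 318.]
 [240.  61.]
 [392. 203.]]
top view at hover: tcp,+-90 [[283. 241.]
 [ 68. 179.]
 [431. 304.]
 [405. 381.]
 [457. 227.]]
(165, 202, 27, 23)
```

View pics/t4.png

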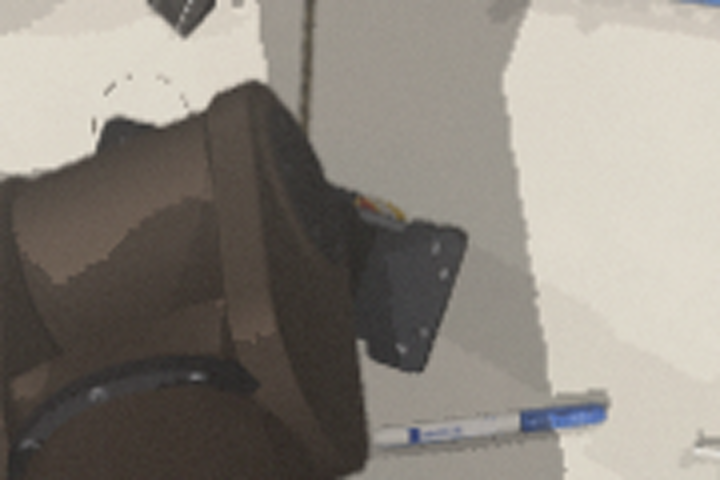

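Run:
```python
from h import *
S=manip.get_image("scene");c=cv2.resize(S["pixels"][130:235,130:210],None,fx=5.7,fy=5.7,interpolation=2)
c=(255*(c/255.)**0.45).astype('u1')
cv2.imwrite("pics/s5.png",c)
```

```text
(no output)
```

View pics/s5.png

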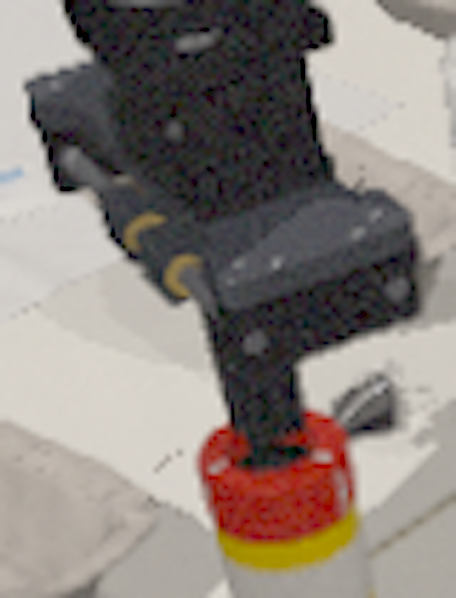

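Run:
```python
from h import *
s=manip.state();print(s)
import rig,inspect
print([a for a in dir(manip) if a[0]!='_'])
S=manip.get_image("scene");p=s["position"];M=R.from_euler('xyz',s["orientation"]).as_matrix()
for z in(14,0,-30):
  for y in(-22,-40): print(z,y,((proj(S,[p+M@[-10,y,z],p+M@[10,y,z]])-130)*5.7).round().tolist())
```

```text
{'clock': 3.3, 'qpos': array([ 4.08716071e-01,  5.20226911e-01,  1.81805787e+00,  7.35197339e-05,
        8.03320080e-01, -8.72349101e-01]), 'qd': array([-2.74833618e-04, -8.15537434e-04,  4.68622736e-06, -2.36203003e-04,
       -7.47764868e-04,  5.52929079e-04]), 'effort': array([-1.63027962e-03, -5.71915770e+01, -1.98683524e+01,  1.87198684e-02,
        8.65071011e-02,  3.45220033e-04]), 'position': array([485.41445117, 282.06809707,  93.01729307]), 'orientation': array([ 3.14155998e+00, -4.33718917e-05,  2.85181045e+00]), 'force': array([ 0.49770847, -0.36205089,  0.9277861 ]), 'moment': array([-0.02984991,  0.02122431, -0.05841938]), 'gripper_width': 0.05083476189867368}
['Unreachable', 'close_job', 'get_image', 'state', 'tips_ahead']
14 -22 [[336.0, 530.0], [287.0, 550.0]]
14 -40 [[357.0, 553.0], [309.0, 573.0]]
0 -22 [[330.0, 501.0], [281.0, 520.0]]
0 -40 [[351.0, 523.0], [302.0, 543.0]]
-30 -22 [[316.0, 435.0], [267.0, 454.0]]
-30 -40 [[338.0, 457.0], [288.0, 477.0]]
```

The fingers are still closing at full speed with no contact (width now 0.05), so there is nothing between them. Closed, they can be raised freely. I raise and calibrate the tool's true position against the images.

```bash
python3 -m creep '0 0 -20 0;0 0 -45 0;0 0 -75 0;0 0 -100 0;0 0 -100 0;0 0 -100 0'
python3 - <<'E'
from h import *
s=manip.state();p=s["position"];M=R.from_euler('xyz',s["orientation"]).as_matrix()
S=manip.get_image("scene");print(s["gripper_width"],s["force"])
o=np.array([110,60])
k=4
Q=[(f"{y},{z}",proj(S,[p+M@[-10,y,z],p+M@[10,y,z]])-o) for y,z in((-12,14),(-12,0),(12,14),(-90,-64),(-90,-120))]
c=cv2.resize(S["pixels"][60:210,110:260],None,fx=k,fy=k,interpolation=2);c=(255*(c/255.)**0.5).astype('u1')
for n,q in Q:
    a,b=[tuple(int(v*k) for v in r) for r in q];cv2.line(c,a,b,(0,255,0),1);cv2.putText(c,n,b,0,.4,(0,0,255),1);print(n,a,b)
cv2.imwrite("pics/s6.png",c)
E
```

```text
clock: 3.85
position: [485.8, 282.2, 194.1]
orientation: [3.14, 0.002, 2.852]
force: [0.7, -0.3, -0.8]
gripper_width: 0.003
0.0027446153364761913 [ 0.66480272 -0.28118915 -0.82214016]
-12,14 (275, 483) (239, 497)
-12,0 (270, 460) (233, 473)
12,14 (255, 464) (219, 477)
-90,-64 (319, 411) (279, 424)
-90,-120 (299, 300) (257, 314)
```

View pics/s6.png

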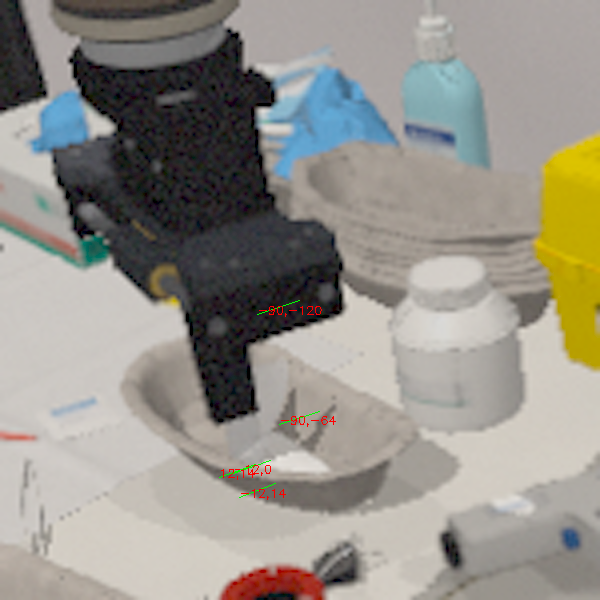

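The closed fingertips appear at crop (235,415), while the stated tip should fall at (257,490). So the real tips sit roughly 45 mm higher than the state says, and the jaws closed above the lid. I reopen, go lower with force checks, and let the width reading show when the lid is held.

```bash
python3 -m creep '0 0 0 0;0 0 0 0;0 0 0 0;0 0 0 0;0 0 0 0;0 0 0 0;0 0 0 0;0 0 0 0;0 0 0 0;0 0 0 0;0 0 30 0;0 0 60 0;0 0 80 0;0 0 100 0;0 0 100 0;0 0 100 0' 1
cat > redn.py <<'E'
from h import *
S=manip.get_image("scene");h=cv2.cvtColor(S["pixels"],40);m=(((h[...,0]<8)|(h[...,0]>172))&(h[...,1]>120)&(h[...,2]>50))[190:250,155:205]
print("red",m.sum(),"force",manip.state()["force"].round(1),manip.state()["position"].round(1))
E
python3 redn.py;python3 -m creep '0 0 8 0;0 0 16 0;0 0 24 0;0 0 24 0'; python3 redn.py;python3 -m creep '0 0 8 0;0 0 16 0;0 0 16 0;0 0 16 0'; python3 redn.py
```

```text
clock: 5.23
position: [485.2, 282.0, 92.8]
orientation: [-3.141, -0.001, 2.852]
force: [-0.0, 0.0, 0.2]
gripper_width: 0.996
red 323 force [-0.6  0.1  0.6] [485.8 282.3  93.7]
clock: 5.62
position: [484.9, 281.8, 67.7]
orientation: [-3.141, -0.001, 2.852]
force: [-0.5, -0.4, -0.2]
gripper_width: 0.999
red 246 force [-0.1 -0.2  0.1] [485.1 281.9  68.3]
clock: 6.0
position: [485.2, 282.0, 52.5]
orientation: [-3.141, -0.001, 2.852]
force: [-0.2, -0.6, -1.0]
gripper_width: 1.001
red 219 force [-0.7  0.6 -0.8] [485.4 282.1  52.9]
```

```bash
python3 -m creep '0 0 0 0;0 0 0 0;0 0 0 0;0 0 0 0;0 0 0 0;0 0 0 0;0 0 0 0;0 0 0 0;0 0 0 0;0 0 0 0' -1 10; python3 redn.py
python3 - <<'E'
from h import *
print(manip.state()["gripper_width"])
S=manip.get_image("scene");c=cv2.resize(S["pixels"][140:260,130:230],None,fx=5,fy=5,interpolation=2)
cv2.imwrite("pics/s7.png",(255*(c/255.)**0.5).astype('u1'))
E
```

```text
clock: 6.88
position: [485.5, 282.1, 53.1]
orientation: [3.141, 0.0, 2.852]
force: [-0.3, 1.2, 1.2]
gripper_width: 0.586
red 206 force [1.  0.5 0.9] [485.5 282.1  53.1]
0.5919364387566036
```

View pics/s7.png

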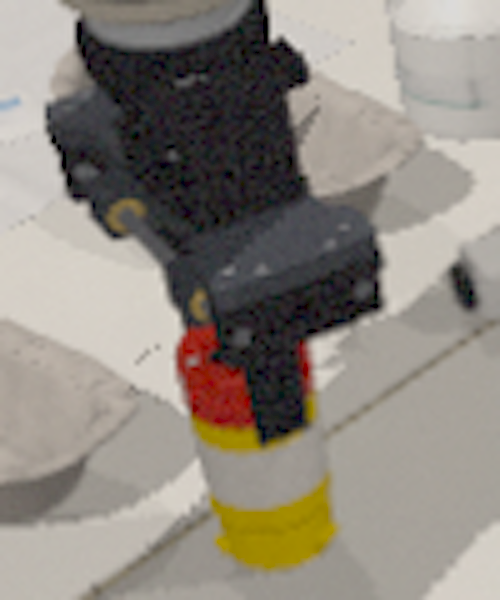

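The picture shows the near finger on the red lid at crop (280,390), with its tip just below the skirt. Width 0.59 is about 56 mm, so the lid is held properly. At state z = 53 the pot's underside is at 0. I grip harder and lift.

```bash
python3 -m creep '0 0 0 0;0 0 0 0;0 0 0 0;0 0 -5 0;0 0 -15 0;0 0 -30 0;0 0 -50 0;0 0 -65 0;0 0 -65 0;0 0 -65 0;0 0 -65 0' -1 50 && python3 -m creep '-6 -24 0 0;-12 -49 0 -1;-18 -73 0 -2;-24 -97 0 -3;-30 -122 0 -4;-36 -146 0 -5;-42 -170 0 -5.5;-48 -194 0 -5.5;-54 -219 0 -5.5;-60 -243 0 -5.5;-66 -267 0 -5.5;-72 -291 0 -5.5;-75.1 -304 0 -5.5;-75.1 -304 0 -5.5;-75.1 -304 0 -5.5;-75.1 -304 0 -5.5'
python3 - <<'E'
from h import *
s=manip.state();print(s["qpos"].round(3),s["force"].round(2),s["moment"].round(2))
S=manip.get_image("scene");c=cv2.resize(S["pixels"][190:350,230:350],None,fx=3.7,fy=3.7,interpolation=2)
cv2.imwrite("pics/s8.png",(255*(c/255.)**0.6).astype('u1'))
T=manip.get_image("top");cv2.imwrite("pics/t8.png",T["pixels"])
p=s["position"]
print(proj(S,[[p[0],p[1],p[2]-53.1],[p[0],p[1],p[2]-53.1+110]]))
E
```

```text
clock: 7.9
position: [485.0, 281.9, 117.5]
orientation: [-3.141, -0.001, 2.852]
force: [-0.3, 0.4, -2.1]
gripper_width: 0.582
clock: 9.23
position: [470.2, -30.2, 117.5]
orientation: [3.141, -0.001, 2.948]
force: [-0.2, 0.5, -1.0]
gripper_width: 0.582
[-0.205  0.377  2.008  0.     0.758 -1.582] [-0.19  0.49 -1.  ] [-0.    0.04 -0.05]
[[289.29154412 287.57372623]
 [287.00213224 242.0503793 ]]
```

View pics/s8.png

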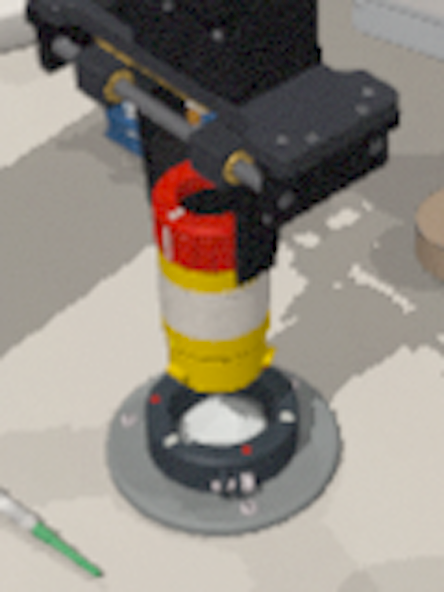

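The pot hangs over the ring, with its lugs at crop (175,375) and (268,352) roughly over the bars at (170,440) and (287,415). I compare the lateral offset of pot and base in this same view.

Run:
```python
from h import *
s=manip.state();p=s["position"];S=manip.get_image("scene");h=cv2.cvtColor(S["pixels"],40)
ax=proj(S,[[p[0],p[1],z] for z in np.linspace(p[2]-53,p[2]+57,200)])
m=((h[...,0]>15)&(h[...,0]<35)&(h[...,1]>120)&(h[...,2]>60))
for r in range(258,298,2):
    x=np.where(m[r,265:312])[0]
    if len(x)>8: print(r,x.min()+265,x.max()+265,(x.min()+x.max())/2+265,"axis",np.interp(r,ax[::-1,1],ax[::-1,0]).round(1) if ax[0,1]>ax[-1,1] else 0)
print("mm/px",np.linalg.norm(S["eye"]-p)/492)
```

```text
264 274 293 283.5 axis 288.0
266 277 293 285.0 axis 288.1
268 281 292 286.5 axis 288.2
280 275 301 288.0 axis 288.9
282 275 301 288.0 axis 289.0
284 276 304 290.0 axis 289.1
286 276 303 289.5 axis 289.2
288 275 302 288.5 axis 289.2
290 275 299 287.0 axis 289.2
292 277 298 287.5 axis 289.2
294 281 295 288.0 axis 289.2
mm/px 1.8102921373281813
```

The pot sits 1.7 mm left of the state's axis and the base 1.7 mm left of its assumed centre, so they agree laterally. I lower slowly and feel.

```bash
python3 -m creep '0 0 10 0;0 0 20 0;0 0 28 0;0 0 34 0;0 0 34 0;0 0 34 0'; python3 -m creep '0 0 2 0;0 0 4 0;0 0 5 0;0 0 5 0;0 0 5 0'; python3 -m creep '0 0 1 0;0 0 2 0;0 0 2 0;0 0 2 0'
```

```text
clock: 9.88
position: [470.5, -30.5, 83.9]
orientation: [3.141, -0.001, 2.948]
force: [0.3, 0.1, -2.0]
gripper_width: 0.582
clock: 10.3
position: [470.6, -30.7, 79.1]
orientation: [3.142, 0.0, 2.948]
force: [-0.6, 0.2, -2.1]
gripper_width: 0.58
clock: 10.63
position: [470.5, -30.7, 77.0]
orientation: [3.141, -0.0, 2.948]
force: [0.7, -0.6, -1.1]
gripper_width: 0.58
```

Still free. The lug and ring-top level is about 77, so I continue in 1.5 mm steps.

```bash
for i in 1 2; do :; done; python3 -m creep '0 0 0.7 0;0 0 1.5 0;0 0 1.5 0;0 0 1.5 0'; python3 -m creep '0 0 0.7 0;0 0 1.5 0;0 0 1.5 0;0 0 1.5 0'
```

```text
clock: 10.97
position: [470.5, -30.7, 75.5]
orientation: [3.142, -0.0, 2.948]
force: [-0.7, 0.1, -1.5]
gripper_width: 0.585
clock: 11.3
position: [470.5, -30.7, 74.0]
orientation: [3.141, -0.0, 2.948]
force: [-0.3, -0.4, -1.5]
gripper_width: 0.582
```

```bash
python3 -m creep '0 0 1 0;0 0 2 0;0 0 2 0;0 0 2 0'; python3 -m creep '0 0 1 0;0 0 2 0;0 0 2 0;0 0 2 0';  python3 -m creep '0 0 0.7 0;0 0 1.5 0;0 0 1.5 0;0 0 1.5 0'
```

```text
clock: 11.63
position: [470.5, -30.7, 71.9]
orientation: [3.141, -0.0, 2.948]
force: [0.2, 0.2, -0.5]
gripper_width: 0.582
clock: 11.97
position: [470.5, -30.7, 70.0]
orientation: [3.142, -0.0, 2.948]
force: [0.4, -0.7, -1.3]
gripper_width: 0.583
clock: 12.3
position: [470.5, -30.7, 68.5]
orientation: [3.141, -0.0, 2.948]
force: [0.2, 0.7, -0.9]
gripper_width: 0.584
```

The lugs went into the slots with no contact force. Now I press onto the spring seat.

```bash
python3 -m creep '0 0 0.5 0;0 0 1 0;0 0 1 0;0 0 1 0'; python3 -m creep '0 0 0.5 0;0 0 1 0;0 0 1 0;0 0 1 0';  python3 -m creep '0 0 0.7 0;0 0 1.5 0;0 0 1.5 0;0 0 1.5 0'
```

```text
clock: 12.63
position: [470.7, -30.7, 67.7]
orientation: [3.142, 0.0, 2.948]
force: [-0.3, 0.2, 1.7]
gripper_width: 0.58
clock: 12.97
position: [470.6, -30.7, 66.6]
orientation: [3.142, 0.0, 2.948]
force: [-0.8, 1.1, 3.6]
gripper_width: 0.585
clock: 13.3
position: [470.6, -30.8, 65.0]
orientation: [3.142, 0.0, 2.948]
force: [0.2, -0.3, 5.9]
gripper_width: 0.583
```

```bash
python3 -m creep '0 0 0.7 0;0 0 1.5 0;0 0 1.5 0;0 0 1.5 0'; python3 -m creep '0 0 0.5 0;0 0 1 0;0 0 1 0;0 0 1 0'
```

```text
clock: 13.63
position: [470.7, -30.8, 63.7]
orientation: [3.142, 0.0, 2.948]
force: [-1.0, 0.2, 6.8]
gripper_width: 0.583
clock: 13.97
position: [470.7, -30.7, 62.7]
orientation: [3.142, 0.001, 2.948]
force: [-1.4, 0.4, 7.6]
gripper_width: 0.582
```

```bash
python3 -m creep '0 0 0.4 0;0 0 0.4 0;0 0 0.4 3;0 0 0.4 6;0 0 0.4 6;0 0 0.4 6'
cat > f.py <<'E'
from h import *
s=manip.state();print("F",s["force"].round(1),"Mz",s["moment"].round(2),"yaw",np.degrees(s["orientation"][2]).round(1))
E
python3 f.py; python3 -m creep '0 0 0 3;0 0 0 6;0 0 0 6;0 0 0 6'; python3 f.py
```

```text
clock: 14.47
position: [471.2, -30.9, 62.5]
orientation: [3.141, 0.002, 2.843]
force: [0.5, -0.7, 8.2]
gripper_width: 0.582
F [ 0.5 -0.7  8.2] Mz [-0.34 -0.09 -0.07] yaw 162.9
clock: 14.8
position: [471.2, -31.0, 62.5]
orientation: [3.141, 0.002, 2.738]
force: [1.0, -2.3, 8.3]
gripper_width: 0.583
F [ 1.  -2.3  8.3] Mz [-0.54 -0.1  -0.03] yaw 156.9
```

It turns freely under the lip (12°, almost no moment). I continue to 48°.

```bash
python3 -m creep '0 0 0 3;0 0 0 6;0 0 0 9;0 0 0 12;0 0 0 12'; python3 f.py; python3 -m creep '0 0 0 3;0 0 0 6;0 0 0 9;0 0 0 12;0 0 0 12;0 0 0 12'; python3 f.py;  python3 -m creep '0 0 0 3;0 0 0 6;0 0 0 9;0 0 0 12;0 0 0 12;0 0 0 12'; python3 f.py
```

```text
clock: 15.22
position: [471.0, -30.9, 62.5]
orientation: [3.141, 0.001, 2.526]
force: [-0.4, -1.1, 7.8]
gripper_width: 0.586
F [-0.4 -1.1  7.8] Mz [-0.44  0.08 -0.01] yaw 144.7
clock: 15.72
position: [470.8, -30.9, 62.4]
orientation: [3.141, 0.001, 2.319]
force: [-0.9, -1.6, 9.0]
gripper_width: 0.581
F [-0.9 -1.6  9. ] Mz [-0.45  0.25 -0.1 ] yaw 132.9
clock: 16.22
position: [470.6, -30.8, 62.4]
orientation: [3.141, 0.0, 2.11]
force: [-1.3, 0.1, 9.7]
gripper_width: 0.582
F [-1.3  0.1  9.7] Mz [-0.38  0.44 -0.08] yaw 120.9
```

```bash
python3 -m creep '0 0 0 2;0 0 0 4;0 0 0 4;0 0 0 4'; python3 f.py; python3 -m creep '0 0 -0.5 0;0 0 -1 0;0 0 -1.5 0;0 0 -1.5 0;0 0 -1.5 0'; python3 f.py; python3 -m creep '0 0 -0.5 0;0 0 -1 0;0 0 -1.5 0;0 0 -1.5 0;0 0 -1.5 0'; python3 f.py
```

```text
clock: 16.55
position: [470.6, -30.8, 62.4]
orientation: [3.141, 0.0, 2.04]
force: [-1.1, -0.3, 8.4]
gripper_width: 0.577
F [-1.1 -0.3  8.4] Mz [-0.41  0.44 -0.01] yaw 116.9
clock: 16.97
position: [470.6, -30.8, 63.7]
orientation: [3.141, 0.0, 2.04]
force: [-0.3, -0.3, 6.2]
gripper_width: 0.581
F [-0.3 -0.3  6.2] Mz [-0.26  0.33  0.04] yaw 116.9
clock: 17.38
position: [470.5, -30.7, 65.1]
orientation: [-3.142, -0.0, 2.04]
force: [0.2, -0.8, 5.5]
gripper_width: 0.58
F [ 0.2 -0.8  5.5] Mz [-0.3   0.28 -0.  ] yaw 116.9
```

```bash
python3 -m creep '0 0 -0.4 0;0 0 -0.8 0;0 0 -0.8 0;0 0 -0.8 0'; python3 f.py; python3 -m creep '0 0 -0.3 0;0 0 -0.6 0;0 0 -0.6 0;0 0 -0.6 0'; python3 f.py
```

```text
clock: 17.72
position: [470.5, -30.7, 65.6]
orientation: [-3.141, -0.0, 2.04]
force: [1.8, -1.9, -6.2]
gripper_width: 0.583
F [ 1.8 -1.9 -6.2] Mz [-0.4  -0.15  0.03] yaw 116.9
clock: 18.05
position: [470.5, -30.7, 65.9]
orientation: [-3.141, -0.001, 2.04]
force: [4.8, -0.5, -16.3]
gripper_width: 0.582
F [  4.8  -0.5 -16.3] Mz [-0.37 -0.6   0.04] yaw 116.9
```

The upward pull stops hard at 65.6, which puts the underside at about 12.6 mm. Outside a notch it would have stopped near 63.5, so the lugs are in the notches. I take off the pull, release and rise.

```bash
python3 -m creep '0 0 0.7 0;0 0 0.7 0;0 0 0.7 0'; python3 f.py; python3 -m creep '0 0 0 0;0 0 0 0;0 0 0 0;0 0 0 0;0 0 0 0;0 0 0 0;0 0 0 0;0 0 0 0;0 0 -20 0;0 0 -50 0;0 0 -90 0;0 0 -130 0;0 0 -160 0;0 0 -160 0;0 0 -160 0' 1; python3 go.py 470 250 225
```

```text
clock: 18.3
position: [470.5, -30.7, 65.7]
orientation: [-3.141, -0.0, 2.04]
force: [3.4, -2.5, -9.4]
gripper_width: 0.587
F [ 3.4 -2.5 -9.4] Mz [-0.46 -0.24 -0.  ] yaw 116.9
clock: 19.55
position: [470.9, -30.8, 227.1]
orientation: [3.139, 0.002, 2.04]
force: [0.1, -0.9, -0.8]
gripper_width: 1.005
[250.8 126.2   1.9] yaw 116.9
```

Move aside to view it from the top.

```bash
python3 -m creep '30 15 0 0;60 30 0 0;90 45 0 0;120 60 0 0;150 75 0 0;180 90 0 0;210 105 0 0;240 120 0 0;250 126 0 0;250 126 0 0;250 126 0 0'
python3 - <<'E'
from meas import *
T=manip.get_image("top");S=manip.get_image("scene")
c=cv2.resize(T["pixels"][236:336,290:490],None,fx=3,fy=3,interpolation=2)
c2=cv2.resize(S["pixels"][200:340,230:440],(600,400),interpolation=2)
cv2.imwrite("pics/f9.png",cv2.resize(np.vstack([c[:300],c2[:,:600]]),(500,583)))
h=cv2.cvtColor(T["pixels"],40);m=(((h[...,0]<8)|(h[...,0]>172))&(h[...,1]>120)&(h[...,2]>50)).astype('u1')*255
for n,roi,z in(("new",(310,255,372,315),123),("full",(425,250,465,290),110)):
    b=blob(m,roi);e=cv2.fitEllipse(cv2.convexHull(b));print(n,e[0],cast(T,e[0],z))
a=cv2.imread("pics/top0.png");d=cv2.absdiff(a,T["pixels"]).max(2)
for n,(x,y) in dict(full=(444,268),thermo=(202,170),stamp=(410,199),roll=(351,192),cup=(462,212)).items(): print(n,(d[y-15:y+15,x-15:x+15]>60).sum())
print(manip.state()["force"])
E
```

```text
clock: 20.47
position: [469.3, 249.0, 224.5]
orientation: [-3.139, -0.0, 2.042]
force: [0.3, 0.6, 0.3]
gripper_width: 1.001
new (341.22100830078125, 287.0660095214844) [[470.62083826 -31.44714659 123.        ]]
full (443.6611022949219, 268.3331604003906) [[ 514.5744125  -243.24626625  110.        ]]
full 0
thermo 35
stamp 0
roll 0
cup 0
[0.10671649 0.29822075 0.72945754]
```

View pics/f9.png

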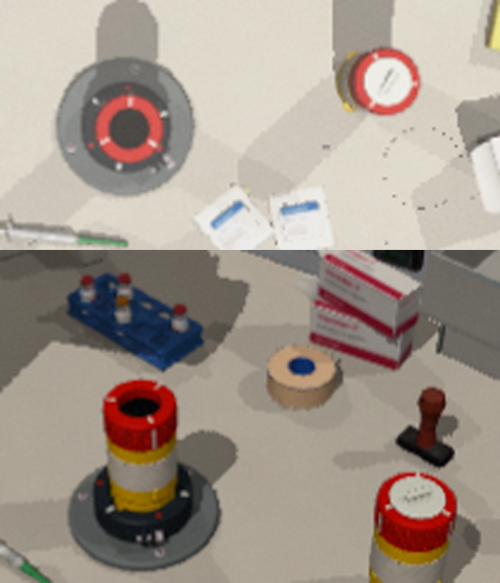

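The pot stands upright and centred in the ring (centre at top (341,287)), with its ticks beside the red lock dots. The full pot and the bystanders look unchanged. I hand in.

```bash
python3 -c "
from rig import manip
print(manip.close_job())"
```

```text
the job is handed in; nothing more can be done
None
```

The fresh pot is locked in the base and released, and I handed the job in at about 20.5 s of robot time. No verdict was reported.

**What I did:** I gripped the fresh pot by its lid, carried it over and turned it 5.5° to line up with the slots. It went in without touching. I pressed about 5 mm onto the spring (about 10 N), twisted it 52° clockwise with almost no moment, eased up and let go.

**Checks that passed:**
- **Lock:** before release, an upward pull of about 15 N met a hard stop with the underside about 12.6 mm above the base's origin. That fits the notches (about 2 mm of seat travel).
- **Position:** in the last pictures the pot is upright and its lid centre is within about 1 mm of the base centre I measured.
- **Surroundings:** the full pot, stamp, plaster roll and measuring cup showed no image change.

**What went wrong or disagreed:**
- **First grasp missed:** the jaws closed above the lid, without touching anything. The fingertips looked roughly 40 mm higher in the pictures than the stated tool pose, and I never found out why. I regrasped lower and took all later heights from the pot standing on the table.
- **Cameras:** the two views placed the base about 4 to 5 mm apart. I used the top view.
- **Thermometer:** its image patch showed 35 changed pixels. I took that to be the arm's shadow but did not check further; the arm did not go near it.

I did not measure the seat travel directly. It is inferred from the height and force readings.

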